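# Set out a clamping set and present the T-bolt level

## Robot

A 6-joint arm with a two-finger parallel gripper is mounted at the origin on a cart in front of the work surface, level with it; the furniture and walls round the work are solid. World frame = base frame: x ahead of the robot, y to its left, z up, the work surface at z = 0. Lengths are in m, angles in rad, forces in N, time in s.
With the tool pointing down it reaches from about 0.25 to 0.775 m from the base axis. Payload 4 kg.
Tool frame: the origin (TCP) lies at the centre of the arm's flange, where the gripper is bolted on; the fingertips stand 199 mm ahead of it and the grasp point (between the pads) lies 180 mm ahead of it (robot.tcp_to_tips is the z of the fingertips in the tool frame, in m); z points along the fingers, y is the line along which they close (so a half turn about z gives the same grasp; the last joint's range is limited). The gripper opens to 94 mm and grips with 3 to 60 N. Pads are 16 mm wide; open, the fingers measure 119 mm over their backs; the gripper's body (75 mm by 177 mm) begins 78 mm behind the grasp point.
Start: joints at [1.046, 0.087, 1.371, -0, 1.684, -0.103], TCP at [0.225, 0.502, 0.405] pointing down, gripper open.
Joint ranges: [-3.1, 3.1], [-0.76, 2.03], [0.27, 2.55], [-1.08, 4.22], [0.17, 2.65], [-2.57, 2.57]. Speed limits (rad/s): [2.79, 2.79, 3.14, 3.14, 3.14, 3.14].

## Interface

Orientations are given as [roll, pitch, yaw] about the fixed x, y, z axes, in that order (R = Rz(yaw) Ry(pitch) Rx(roll)).
In Python, from bench import robot gives the robot as it stands.
- The arm moves only by the tool play_rows, never from a script. Its arguments are lists of equal length, an entry for each row: "translation": the shift along the tool's x, y, z scaled (see below), a list of three; "twist": the turn, a rotation vector about the tool's x, y, z scaled (see below), a list of three; "gripper": the opening, from -1 (shut) to 1 (fully open). A call has 1 to 8 rows; each row shifts and turns the commanded pose from where the row before left it, along the tool's axes as they then stand; what a row does not reach is not made up. The controller multiplies each number of a shift by 0.04 m and each number of a turn by 0.1 rad. A row lasts 1/10 s, in which the tool goes at most 50 mm and 8.59 degrees, less where a joint would pass 70% of its speed; a pose out of reach is approached as far as the arm can. A call with a number of a shift or a turn outside -1 to 1 is refused whole. A call with a gripper value outside its range is refused whole. The fingers move at their own pace and stop on an object; the grip force is fixed at half the most. Time passes only in rows, so rows that do not move let the fingers close. It gives the time, the measured TCP pose, the force, the opening and the grip force at its end, in the units of the state.
- robot.get_obs(): the state, without advancing time (a new reading comes with each control period).
- robot.snapshot(name): name is "scene" or "top"; returns the picture (400x640x3 uint8, red, green, blue); there is no depth.
- robot.camera_model(name): a dict with "camera_matrix" (3x3 intrinsics, pixels), "rvec" (rotation vector, rad) and "tvec" (3), from world to camera coordinates, as OpenCV has them. Camera axes: x right, y down, z forward; pixel columns grow to the right and rows downward; lengths in m; the calibration is good to about 2 mm. A picture is of the moment at which its call begins. camera_model takes no time and is no camera call.
- robot.close_job(): hands the job in; it is judged then, once.
Trained networks look in the newest picture that a camera, given by its name, has taken for a name from the list of things; names that differ only in an ending like _2 or _b are one class to them, and where a whole thing is asked for, a point or a joint stands for the part that bears it (a point fixed in the world has none). Each returns a list of dicts, best first, with "score" (0 to 1); they miss things now and then, are a little off and sometimes report something else, mostly with a low value. They report only what shows in the picture. A call takes as long as a camera call. They do not tell look-alikes from the thing itself.
- robot.recognise(name, camera): "centre" ([x, y, z] in m, in world coordinates, good to about 4 mm: the middle of the surface that is visible of it).
- robot.spot_point(name, camera): "centre" ([x, y, z] in m, in world coordinates, good to about 4 mm: a listed point, or the origin of a listed thing).
The state is a dict: "time": time; "joint_positions": joint angles; "qvel": joint speeds; "joint_torque": joint torques, N m; "tool_pos": TCP position; "ee_rot": TCP orientation; "wrist_force": force on the tool from outside, world axes, zero at the start; "wrist_torque": the same for the moment, N m; "width": finger opening in m; "finger_force": force on a finger pad.
Only numpy, scipy, OpenCV 4.12 (cv2) and the standard library are available. Lean on these libraries where they do the work, as an engineer would, in place of code of your own. Each camera call takes 0.05 s, during which the arm holds its last target. There are 200 camera calls.

## Task

Set out the clamping nuts in order: first seat the big steel nut flat in the pocket marked with one dot, let it go, then seat the small brass nut flat in the pocket marked with two dots and let it go. After that draw the T-bolt out of its leaning stand, turn it level and hold it in the air over the middle of the bare steel plate, well above it (about 15 cm) and lengthways along the plate's long side, for its thread to be inspected. The program finishes while still holding the bolt there, still; do not put it down, and leave the clamp strap and the steel block lying where they are.

Things in the scene. Friction and masses are not known exactly. Their poses are not given: they have to be found in the camera images.
- big_nut_mid (a point): centre (half-way up) of the big steel hex nut, standing flat on the bench, loose, 0.09 kg: 36 mm across flats, 41 mm across corners, 29 mm tall. Its z axis is up; two of its flats face along its x axis (grip across x, or across x turned by 60 degrees).
- small_nut_mid (a point): centre (half-way up) of the small brass-coloured hex nut, standing flat on the bench, loose, under 0.1 kg: 22 mm across flats, 25 mm across corners, 18 mm tall. Axes as for the big nut. The two nuts may have changed places
- pocket_one (a point): centre of the mouth of the round pocket marked with ONE white dot, in the upper face of the fixed blue nut plate (80 x 180 x 16 mm, upper face 16 mm above the bench). Pocket 47 mm in diameter, 6 mm deep, flat floor. Its z is up; its y axis runs along the plate from pocket two to pocket one, 100 mm apart; the dots are on the robot's side of the pockets
- pocket_two (a point): centre of the mouth of the round pocket marked with TWO white dots, 32 mm in diameter, 6 mm deep, in the same plate; axes as for pocket one
- bolt_mid (a point): point on the axis of the loose T-bolt (157 mm long, shank 16 mm thick, 0.11 to 0.22 kg), near its centre of mass. Its y axis runs along the bolt to the head. Head (36 x 30 mm) at y = +54 to +66 mm from here, hex nut (34 x 30 mm) at -55 to -44 mm, thread end at -90 mm; grip the bare shank between nut and head, about here
- bolt: the same T-bolt as a whole; origin 12 mm towards the thread end and 15 mm to one side of that point, same axes. At the start it leans in the stand (with a little play) at about 42 degrees above level, head up and away from the robot, its nut resting on the socket face, the last 35 mm in the hole; it slides out freely along its axis
- big_nut: the big nut as a whole; origin at the centre of its underside
- small_nut: the small brass nut as a whole; origin at the centre of its underside
- stand: the fixed bolt stand: green foot 120 x 84 x 10 mm with two cheeks and a steel socket block 46 x 46 x 40 mm tipped by 45 degrees; origin at the centre of the foot's underside; the socket's mouth looks up and along the stand's +x axis
- stand_mouth (a point): centre of the socket's mouth, 6 mm ahead of and 55 mm above the stand's origin; hole 17.5 mm in diameter, going down towards the robot at 45 degrees. Axes as the stand's (z up)
- plate_top (a point): centre of the upper face of the bare, flat, fixed steel plate 100 x 150 x 5 mm that lies on the bench in front of the robot; its y axis runs along the 150 mm side, z up
- strap: bystander: loose slotted clamp strap 36 x 100 x 16 mm; origin at the centre of its underside
- block: bystander: loose steel block 50 x 62 x 34 mm; origin at the centre of its underside
Mind the look-alikes: they are no part of the job. What is shaped like the big_nut but green is not meant.

How it is judged:
On the way, in this order (a step that is already met when the one before it is completed fails the run):
1. the big nut sits flat in the one-dot pocket, let go (horizontal distance between big_nut_mid and pocket_one below 0.009 m and z of big_nut_mid in the frame of pocket_one below 0.0115 m and angle between big_nut_mid's own z axis and vertical below 0.15 rad and contact force between big_nut and the fingers below 0.1 N), for 0.2 s.
2. the small brass nut sits flat in the two-dot pocket, let go, the big nut still in its own (all of step 1 and horizontal distance between small_nut_mid and pocket_two below 0.009 m and z of small_nut_mid in the frame of pocket_two below 0.006 m and angle between small_nut_mid's own z axis and vertical below 0.15 rad and contact force between small_nut and the fingers below 0.1 N), for 0.2 s.
3. the bolt is drawn out of the stand and held by the fingers (contact force between bolt and the fingers above 1 N and contact force between bolt and stand below 0.05 N and distance between bolt_mid and stand_mouth above 0.1 m), for 0.2 s.
At the end, for the whole second after the job is handed in: Both nuts sit flat in their pockets, let go (9 mm, 0.15 rad); the bolt is held still by the fingers alone, clear of the stand, 9 to 25 cm above the steel plate, within 5 cm of its centre seen from above, level within 15 degrees and along its long side within 20 degrees, head either way (all of step 2 and contact force between bolt and the fingers above 1 N and contact force between bolt and stand below 0.05 N and z of bolt_mid in the frame of plate_top between 0.09 and 0.25 m and angle between bolt_mid's own y axis and vertical between 1.31 and 1.83 rad and angle between the y axis of bolt_mid and the y axis of plate_top, either way round below 0.35 rad and horizontal distance between bolt_mid and plate_top below 0.05 m and linear speed of bolt below 0.03 m/s); the arm keeps its last pose, push and grip.
It fails at once if the clamp strap is pushed more than 2 cm (distance of strap from where it was at the start of the episode above 0.02 m).
It fails at once if the steel block is pushed more than 2 cm (distance of block from where it was at the start of the episode above 0.02 m).
It also fails if it takes over 67 s, if anything falls off the work surface, if the arm or the gripper's body presses on something with over 40 N, if the wrist force passes 120 N, or if a joint passes its speed limit or range.

## Working session

There is one attempt and no reset: what is moved stays moved. The work goes in short steps, Python scripts to look and compute and a tool call to move; the robot and the scene stay as the last step left them, time stands still between calls to the robot, and variables do not carry over. Pictures are saved under pics/ and viewed, at most 11 in all, crops included, and the job is handed in when it is done.

Besides the shell and the picture viewer there is one more tool, called after "Request:" as name(argument=value, ...) on one line, values as JSON. play_rows: Moves the arm, as the interface text tells. Its arguments: {"type":"object","properties":{"translation":{"type":"array","items":{"type":"array","items":{"type":"number","minimum":-1,"maximum":1}}},"twist":{"type":"array","items":{"type":"array","items":{"type":"number","minimum":-1,"maximum":1}}},"gripper":{"type":"array","items":{"type":"number"}}},"required":["translation","twist","gripper"]}

```bash
ls; mkdir -p pics; python3 - <<'E'
from bench import robot
import cv2,numpy as np
o=robot.get_obs();print({k:np.round(v,3).tolist() for k,v in o.items()})
for c in("scene","top"):
    im=robot.snapshot(c);cv2.imwrite(f"pics/{c}0.png",im[:,:,::-1])
    m=robot.camera_model(c);print(c,m)
    for n in["big_nut_mid","small_nut_mid","pocket_one","pocket_two","bolt_mid","stand","stand_mouth","plate_top","strap","block"]:
        r=robot.spot_point(n,c)
        out=[]
        for d in r[:3]:
            p=cv2.projectPoints(np.array([d["centre"]],float),np.array(m["rvec"],float),np.array(m["tvec"],float),np.array(m["camera_matrix"],float),None)[0].ravel()
            out.append((np.round(d["centre"],3).tolist(),round(d["score"],2),p.round().tolist()))
        print(n,out)
print(robot.get_obs()["time"])
E
```

```text
pics
{'time': 0.0, 'joint_positions': [1.046, 0.088, 1.372, -0.0, 1.684, -0.103], 'qvel': [-0.0, 0.0, -0.001, -0.0, 0.002, 0.0], 'joint_torque': [0.0, -34.02, -30.242, 0.072, 0.033, -0.0], 'tool_pos': [0.225, 0.502, 0.403], 'ee_rot': [-3.139, -0.0, 2.72], 'wrist_force': [0.453, 0.086, 0.883], 'wrist_torque': [0.002, 0.006, 0.059], 'finger_force': 0.0, 'width': 0.094}
scene {'camera_matrix': array([[435.91118064,   0.        , 320.48173299],
       [  0.        , 435.91118064, 198.42115476],
       [  0.        ,   0.        ,   1.        ]]), 'rvec': array([ 1.74254846, -1.10101834,  0.70837258]), 'tvec': array([-0.25169137,  0.26016651,  0.70050412])}
big_nut_mid [([0.437, -0.341, 0.014], 0.72, [437.0, 267.0]), ([0.522, -0.319, 0.018], 0.69, [435.0, 245.0]), ([0.552, 0.246, -0.002], 0.35, [239.0, 204.0])]
small_nut_mid [([0.47, -0.126, 0.008], 0.58, [348.0, 241.0])]
pocket_one [([0.637, -0.119, 0.015], 0.87, [369.0, 210.0])]
pocket_two [([0.613, -0.215, 0.016], 0.85, [402.0, 221.0])]
bolt_mid [([0.435, -0.335, 0.004], 0.66, [433.0, 271.0]), ([0.6, 0.253, 0.086], 0.56, [244.0, 170.0]
[... 596 characters left out ...]
, -0.343, 0.012], 0.65, [423.0, 227.0]), ([0.518, -0.326, 0.017], 0.4, [416.0, 202.0])]
small_nut_mid [([0.47, -0.13, 0.009], 0.43, [354.0, 217.0])]
pocket_one [([0.633, -0.121, 0.018], 0.69, [351.0, 167.0]), ([0.547, 0.244, -0.002], 0.32, [238.0, 195.0])]
pocket_two [([0.614, -0.215, 0.02], 0.84, [380.0, 172.0])]
bolt_mid [([0.605, 0.252, 0.088], 0.53, [230.0, 170.0])]
stand [([0.548, 0.246, 0.0], 0.88, [238.0, 194.0])]
stand_mouth [([0.56, 0.246, 0.053], 0.94, [234.0, 187.0])]
plate_top [([0.431, 0.038, 0.003], 0.87, [301.0, 230.0])]
strap [([0.658, 0.063, 0.004], 0.87, [294.0, 161.0]), ([0.549, 0.244, -0.002], 0.66, [238.0, 194.0])]
block [([0.387, 0.291, 0.003], 0.7, [221.0, 244.0])]
1.1
```

```bash
python3 - <<'E'
import cv2,numpy as np
a=cv2.imread("pics/top0.png");b=cv2.imread("pics/scene0.png")
A=cv2.resize(a[130:280,190:450],None,fx=3,fy=3,interpolation=2)
cv2.imwrite("pics/topc.png",A)
cv2.imwrite("pics/scenec.png",cv2.resize(b[130:310,150:480],None,fx=2.4,fy=2.4,interpolation=2))
E
```

```text
(no output)
```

View pics/topc.png

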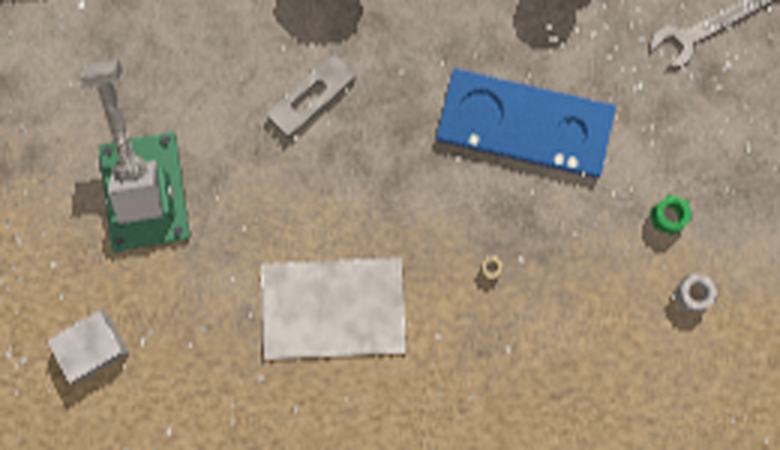

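View pics/scenec.png

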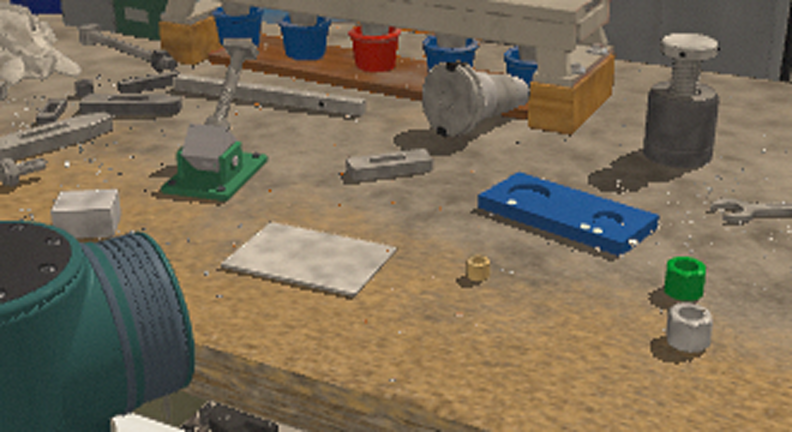

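Candidates for the big nut (full top picture): the grey nut at (423,227) and the green nut at (414,201). The steel one is grey, so it's (423,227). The brass nut is at (354,217). The one-dot pocket is (351,167), the two-dot pocket (380,172). Next is a close crop for checking the choice and the nut orientation.

```bash
python3 - <<'E'
import cv2,numpy as np
a=cv2.imread("pics/top0.png");b=cv2.imread("pics/scene0.png")
def c(i,u,v,h=14):return cv2.resize(i[v-h:v+h,u-h:u+h],(300,300),interpolation=cv2.INTER_CUBIC)
cv2.imwrite("pics/nuts.png",np.vstack([np.hstack([c(a,422,227),c(b,437,266)]),np.hstack([c(a,354,218,9),c(b,348,241,9)])]))
E
```

```text
(no output)
```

View pics/nuts.png

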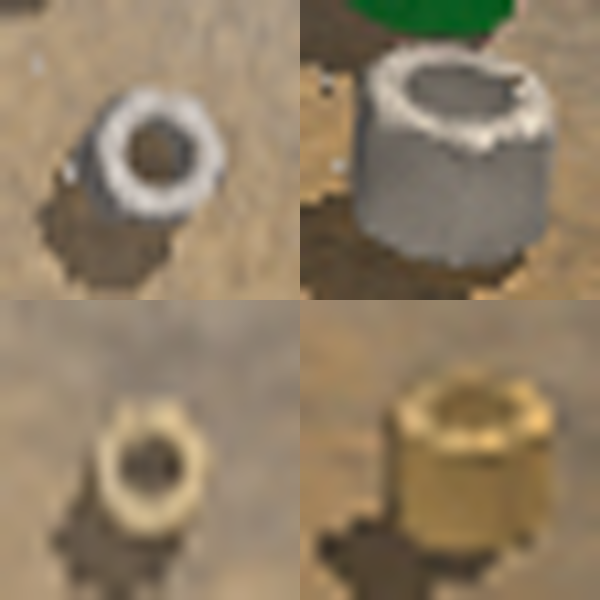

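```bash
cat > h.py <<'E'
import cv2,numpy as np
from scipy.spatial.transform import Rotation as Ro
from bench import robot
def cam(c):
    m=robot.camera_model(c);return [np.array(m[k],float) for k in("rvec","tvec","camera_matrix")]
def proj(P,c):
    r,t,K=cam(c);return cv2.projectPoints(np.array(P,float).reshape(-1,3),r,t,K,None)[0].reshape(-1,2)
def ray(uv,z,c):
    r,t,K=cam(c);R=cv2.Rodrigues(r)[0];C=-R.T@t
    d=R.T@np.linalg.solve(K,[*uv,1]);return C+d*(z-C[2])/d[2]
def pose():
    o=robot.get_obs();return np.array(o["tool_pos"]),Ro.from_euler("xyz",o["ee_rot"])
def go(target,rpy=None):
    "tool-frame shift (in units of .04 m) and twist (in .1 rad) from the measured pose"
    p,R=pose();s=R.inv().apply(np.array(target)-p)/.04
    w=np.zeros(3) if rpy is None else (R.inv()*Ro.from_euler("xyz",rpy)).as_rotvec()/.1
    print("shift",s.round(2),"twist",w.round(2),"p",p.round(4),"rpy",R.as_euler("xyz").round(3))
E
python3 - <<'E'
from h import *
f=lambda u,v:(u/3+190,v/3+130)
print("plate",[ray(f(*q),.005,"top").round(3) for q in[(262,263),(403,258),(405,353),(264,359)]])
print("blue",[ray(f(*q),.016,"top").round(3) for q in[(454,69),(615,105),(600,176),(437,143)]])
E
```

```text
plate [array([0.47 , 0.114, 0.005]), array([ 0.475, -0.035,  0.005]), array([ 0.375, -0.037,  0.005]), array([0.369, 0.11 , 0.005])]
blue [array([ 0.68 , -0.091,  0.016]), array([ 0.639, -0.264,  0.016]), array([ 0.561, -0.245,  0.016]), array([ 0.598, -0.072,  0.016])]
```

The crops show the grey big nut (green one just behind it) and the brass nut. I'll fit a hex-prism model to both views to get position and orientation.

```bash
cat > fit.py <<'E'
from h import *
S=8
def labels(x,y,th,af,h,hole,c,box):
    u0,v0,n=box;L=np.zeros((n*S,n*S),np.uint8)
    px=lambda P:np.round((proj(P,c)-[u0,v0]+.5)*S).astype(np.int32)
    R=af/np.sqrt(3);a=th+np.pi/6+np.arange(6)*np.pi/3
    ring=np.c_[x+R*np.cos(a),y+R*np.sin(a)]
    r,t,K=cam(c);C=-cv2.Rodrigues(r)[0].T@t
    for i in range(6):
        j=(i+1)%6;m=th+np.pi/3*(i+1)
        if (C[0]-x)*np.cos(m)+(C[1]-y)*np.sin(m)<af/2:continue
        q=np.array([[*ring[i],0],[*ring[j],0],[*ring[j],h],[*ring[i],h]])
        cv2.fillPoly(L,[px(q)],i+2)
    cv2.fillPoly(L,[px(np.c_[ring,np.full(6,h)])],1)
    b=np.linspace(0,6.28,40);cv2.fillPoly(L,[px(np.c_[x+hole*np.cos(b),y+hole*np.sin(b),np.full(40,h)])],8)
    return L
def cost(p,af,h,hole,ims,th):
    e=0
    for c,im in ims.items():
        u,v=proj([*p[:2],h/2],c)[0].astype(int);n=2*int(14*af/.036)+4;box=(u-n//2,v-n//2,n)
        L=labels(*(p[:2]+p[2:4]*(c=="top")),th,af,h,hole,c,box)
        A=np.stack([cv2.resize((L==k).astype(np.float32),(n,n),interpolation=cv2.INTER_AREA).ravel() for k in range(9) if (L==k).any()],1)
        bg=A[:,0]; keep=(cv2.dilate((1-bg).reshape(n,n),np.ones((5,5)))>0).ravel()
        I=im[box[1]:box[1]+n,box[0]:box[0]+n].reshape(-1,3).astype(float)
        A=A[keep];I=I[keep];X=np.linalg.lstsq(A,I,rcond=None)[0];e+=((A@X-I)**2).mean()
    return e+ (p[2:4]**2).sum()/.002**2*5
E
python3 - <<'E'
from fit import *
from scipy.optimize import minimize
ims={c:cv2.imread(f"pics/{c}0.png") for c in("top","scene")}
for nm,p0,af,h,hole in[("big",(.437,-.342),.036,.029,.011),("small",(.47,-.128),.022,.018,.0065)]:
    for d in range(0,60,6):
        th=np.radians(d)
        s=np.array([[0,0,0,0]]+[list(.004*np.eye(4)[i]) for i in range(4)])+[*p0,0,0]
        r=minimize(cost,[*p0,0,0],args=(af,h,hole,ims,th),method="Nelder-Mead",options=dict(initial_simplex=s,maxfev=100))
        print(nm,d,round(r.fun,1),r.x.round(4))
E
```

```text
big 0 1073.0 [ 0.4408 -0.3413 -0.003   0.0021]
big 6 1112.7 [ 0.44   -0.3413 -0.0015  0.0021]Traceback (most recent call last):
  File "<stdin>", line 8, in <module>
    res = _minimize_neldermead(fun, x0, args, callback, bounds=bounds,
                               **options)
    fxcc = func(xcc)
    fx = function(np.copy(x), *(wrapper_args + args))
  File "fit.py", line 21, in cost
    L=labels(*(p[:2]+p[2:4]*(c=="top")),th,af,h,hole,c,box)
  File "fit.py", line 13, in labels
    cv2.fillPoly(L,[px(q)],i+2)
                    ~~^^^
  File "fit.py", line 5, in <lambda>
    px=lambda P:np.round((proj(P,c)-[u0,v0]+.5)*S).astype(np.int32)
                          ~~~~^^^^^
  File "h.py", line 7, in proj
    r,t,K=cam(c);return cv2.projectPoints(np.array(P,float).reshape(-1,3),r,t,K,None)[0].reshape(-1,2)
          ~~~^^^
  File "h.py", line 5, in cam
    m=robot.camera_model(c);return [np.array(m[k],float) for k in("rvec","tvec","camera_matrix")]
ValueError: time passes only in moves, steps and waits
```

```bash
sed -i 's/^def cam(c):/import functools\n@functools.cache\ndef cam(c):/' h.py
python3 - <<'E'
from fit import *
from scipy.optimize import minimize
ims={c:cv2.imread(f"pics/{c}0.png") for c in("top","scene")}
for nm,p0,af,h,hole in[("big",(.437,-.342),.036,.029,.011),("small",(.47,-.128),.022,.018,.0065)]:
    for d in range(0,60,6):
        th=np.radians(d)
        s=np.array([[0,0,0,0]]+[list(.004*np.eye(4)[i]) for i in range(4)])+[*p0,0,0]
        r=minimize(cost,[*p0,0,0],args=(af,h,hole,ims,th),method="Nelder-Mead",options=dict(initial_simplex=s,maxfev=100))
        print(nm,d,round(r.fun,1),r.x.round(4))
print(robot.get_obs()["time"])
E
```

```text
big 0 1073.0 [ 0.4408 -0.3413 -0.003   0.0021]
big 6 1112.7 [ 0.44   -0.3413 -0.0015  0.0021]
big 12 1123.1 [ 0.4397 -0.3416 -0.0018  0.0019]
big 18 1113.8 [ 0.4402 -0.3416 -0.0024  0.0022]
big 24 1126.0 [ 0.4403 -0.3415 -0.0024  0.0022]
big 30 1108.5 [ 0.4408 -0.3419 -0.0028  0.0025]
big 36 1092.8 [ 0.44   -0.342  -0.0024  0.0026]
big 42 1073.8 [ 0.4402 -0.3412 -0.0021  0.0018]
big 48 1059.0 [ 0.4405 -0.3415 -0.0026  0.0024]
big 54 1062.2 [ 0.4401 -0.3411 -0.0018  0.0019]
small 0 114.6 [ 5.160e-01 -1.547e-01  4.000e-04 -6.000e-04]
small 6 88.9 [ 0.5217 -0.1424  0.001  -0.0009]
small 12 109.1 [ 0.499  -0.1752  0.0019 -0.0021]
small 18 93.4 [ 5.001e-01 -1.746e-01  4.000e-04 -0.000e+00]
small 24 96.0 [ 5.033e-01 -1.736e-01  2.000e-04  1.900e-03]
small 30 94.4 [ 0.5024 -0.1718  0.0009  0.0017]
small 36 95.5 [ 0.4993 -0.1729  0.0007  0.0027]
small 42 93.8 [ 0.4996 -0.1721  0.0009 -0.0014]
small 48 87.6 [ 0.4991 -0.1716  0.0005  0.0006]
small 54 88.3 [ 5.036e-01 -1.704e-01 -1.000e-04  1.200e-03]
1.1
```

```bash
sed -i 's/return e+ /return e+((p[:2]-P0)**2).sum()\/.003**2*20+ /; s/^S=8/S=8;P0=None/' fit.py
python3 - <<'E'
import fit
from fit import *
from scipy.optimize import minimize
ims={c:cv2.imread(f"pics/{c}0.png") for c in("top","scene")}
nm,p0,af,h,hole="small",(.47,-.128),.022,.018,.0065
fit.P0=np.array(p0)
for d in range(0,60,6):
        th=np.radians(d)
        s=np.array([[0,0,0,0]]+[list(.004*np.eye(4)[i]) for i in range(4)])+[*p0,0,0]
        r=minimize(cost,[*p0,0,0],args=(af,h,hole,ims,th),method="Nelder-Mead",options=dict(initial_simplex=s,maxfev=100))
        print(nm,d,round(r.fun,1),r.x.round(4))
E
```

```text
small 0 730.6 [ 0.4735 -0.1286  0.0042  0.0007]
small 6 772.0 [ 4.687e-01 -1.282e-01  7.500e-03  3.000e-04]
small 12 742.2 [ 0.4727 -0.132   0.0012 -0.0032]
small 18 727.9 [ 0.4728 -0.1324  0.0017 -0.0016]
small 24 736.7 [ 0.473  -0.1308  0.0027 -0.0021]
small 30 716.9 [ 0.4718 -0.1309  0.004  -0.0021]
small 36 716.5 [ 0.472  -0.1309  0.0044 -0.0017]
small 42 724.5 [ 0.4725 -0.1295  0.0046 -0.0022]
small 48 707.0 [ 0.4721 -0.1293  0.0049 -0.0014]
small 54 716.6 [ 0.4739 -0.1308  0.0036  0.0009]
```

Choice confirmed: grey nut near (0.439,-0.341), flats facing about 50°. The brass nut is near (0.472,-0.129). I'll travel over to the big nut.

Request:
play_rows(translation=[[-0.67, -0.85, 0], [-0.67, -0.85, 0], [-0.67, -0.85, 0], [-0.67, -0.85, 0], [-0.67, -0.85, 0], [-0.67, -0.85, 0], [-0.67, -0.85, 0], [-0.67, -0.85, 0]], twist=[[0, 0, 0], [0, 0, 0], [0, 0, 0], [0, 0, 0], [0, 0, 0], [0, 0, 0], [0, 0, 0], [0, 0, 0]], gripper=[1, 1, 1, 1, 1, 1, 1, 1])

```text
time: 1.9
tool_pos: [0.3092, 0.1643, 0.4049]
ee_rot: [3.141, 0.001, 2.721]
wrist_force: [0.8, 0.1, -0.7]
width: 0.0934
finger_force: 0.0
```

Request:
play_rows(translation=[[-0.67, -0.85, 0.2], [-0.67, -0.85, 0.2], [-0.67, -0.85, 0.2], [-0.67, -0.85, 0.2], [-0.67, -0.85, 0.2], [-0.67, -0.85, 0.2], [-0.67, -0.85, 0.2], [-0.67, -0.85, 0.2]], twist=[[0, 0, 0], [0, 0, 0], [0, 0, 0], [0, 0, 0], [0, 0, 0], [0, 0, 0], [0, 0, 0], [0, 0, 0]], gripper=[1, 1, 1, 1, 1, 1, 1, 1])

```text
time: 2.7
tool_pos: [0.3936, -0.172, 0.3406]
ee_rot: [3.141, 0.001, 2.719]
wrist_force: [1.1, 0.2, 0.2]
width: 0.0938
finger_force: 0.0
```

Request:
play_rows(translation=[[-0.67, -0.85, 0.2], [-0.67, -0.85, 0.2], [-0.67, -0.85, 0.2], [-0.67, -0.85, 0.2], [0, 0, 0], [0, 0, 0], [0, 0, 0], [0, 0, 0]], twist=[[0, 0, 0], [0, 0, 0], [0, 0, 0], [0, 0, 0], [0, 0, 0.93], [0, 0, 0.93], [0, 0, 0.93], [0, 0, 0]], gripper=[1, 1, 1, 1, 1, 1, 1, 1])

```text
time: 3.5
tool_pos: [0.4358, -0.3383, 0.3084]
ee_rot: [3.141, -0.0, 2.441]
wrist_force: [0.8, -0.0, 0.4]
width: 0.0938
finger_force: 0.0
```

```bash
python3 - <<'E'
from h import *
print(robot.get_obs()["time"])
go([.439,-.341,.25],[np.pi,0,np.radians(140)])
for c in("top","scene"):
    im=robot.snapshot(c);cv2.imwrite(f"pics/{c}1.png",im[:,:,::-1])
    for d in robot.spot_point("big_nut_mid",c)[:3]:print(c,np.round(d["centre"],4),round(d["score"],2))
E
```

```text
3.5
shift [-0.11 -0.    1.46] twist [ 0.   -0.   -0.03] p [ 0.4358 -0.3383  0.3084] rpy [ 3.141 -0.     2.441]
top [ 0.5223 -0.3266  0.0182] 0.38
scene [ 0.4368 -0.3393  0.0164] 0.81
scene [ 0.5249 -0.3174  0.0159] 0.72
```

Request:
play_rows(translation=[[-0.1, 0, 0.6], [0, 0, 0.6], [0, 0, 0.6], [0, 0, 0.5], [0, 0, 0.2], [0, 0, 0], [0, 0, 0], [0, 0, 0]], twist=[[0, 0, 0], [0, 0, 0], [0, 0, 0], [0, 0, 0], [0, 0, 0], [0, 0, 0], [0, 0, 0], [0, 0, 0]], gripper=[0.5, 0.5, 0.5, 0.5, 0.5, 0.5, -1, -1])

```text
time: 4.5
tool_pos: [0.4393, -0.341, 0.2103]
ee_rot: [-3.141, 0.003, 2.441]
wrist_force: [-0.8, -0.1, 0.2]
width: 0.0581
finger_force: 0.0
```

Request:
play_rows(translation=[[0, 0, 0], [0, 0, 0], [0, 0, 0], [0, 0, 0]], twist=[[0, 0, 0], [0, 0, 0], [0, 0, 0], [0, 0, 0]], gripper=[-1, -1, -1, -1])

```text
time: 4.9
tool_pos: [0.439, -0.3407, 0.2092]
ee_rot: [3.141, 0.001, 2.441]
wrist_force: [-0.0, 0.5, 2.4]
width: 0.0351
finger_force: 29.9
```

Gripped on flats (35 mm). Lifting, and meanwhile measuring the pockets precisely from the first pictures.

Request:
play_rows(translation=[[0, 0, -0.5], [0, 0, -0.8], [0, 0, -0.8], [0, 0, 0]], twist=[[0, 0, 0], [0, 0, 0], [0, 0, 0], [0, 0, 0]], gripper=[-1, -1, -1, -1])

```text
time: 5.3
tool_pos: [0.4399, -0.3415, 0.298]
ee_rot: [-3.141, 0.01, 2.441]
wrist_force: [1.0, -0.3, -0.3]
width: 0.0351
finger_force: 29.9
```

```bash
python3 - <<'E'
from h import *
out=[]
from scipy.optimize import minimize
for c in("top","scene"):
    im=cv2.imread(f"pics/{c}0.png")
    # rectify at z=.016: 4 px/mm-> px = 3/mm ; window centre (.62,-.168)
    W=np.array([[.67,-.07,.016],[.67,-.27,.016],[.57,-.27,.016],[.57,-.07,.016]])
    H=cv2.getPerspectiveTransform(proj(W,c).astype(np.float32),np.float32([[0,0],[600,0],[600,300],[0,300]]))
    o=cv2.warpPerspective(im,H,(600,300),flags=cv2.INTER_CUBIC)
    for x in range(0,600,60):cv2.line(o,(x,0),(x,4),(255,255,255),1)
    out.append(o)
    hsv=cv2.cvtColor(im,cv2.COLOR_BGR2HSV);m=((hsv[...,0]>100)&(hsv[...,0]<125)&(hsv[...,1]>120))
    u,v=proj([.62,-.168,.01],c)[0].astype(int)
    w=np.zeros_like(m);w[v-45:v+45,u-70:u+70]=1;m=(m&w).astype(np.uint8)
    m=cv2.morphologyEx(m,cv2.MORPH_CLOSE,np.ones((9,9)))
    def cost(p):
        a=p[2];R=np.array([[np.cos(a),-np.sin(a)],[np.sin(a),np.cos(a)]])
        q=np.array([[sx*.04,sy*.09] for sx in(1,-1) for sy in(1,-1)])@R.T+p[:2]
        P=np.r_[np.c_[q,np.zeros(4)],np.c_[q,np.full(4,.016)]]
        h=cv2.convexHull(((proj(P,c)+.5)*8).astype(np.int32))
        L=np.zeros((400*8,640*8),np.uint8);cv2.fillConvexPoly(L,h,255)
        L=cv2.resize(L,(640,400),interpolation=cv2.INTER_AREA)/255.
        return np.abs(L-m).sum()
    s=np.array([[0,0,0],[.004,0,0],[0,.004,0],[0,0,.05]])+[.62,-.168,-.23]
    r=minimize(cost,s[0],method="Nelder-Mead",options=dict(initial_simplex=s,maxfev=80));x,y,a=r.x
    d=.05*np.array([-np.sin(a),np.cos(a)]);print(c,r.fun,m.sum(),r.x.round(4),"p1",(r.x[:2]+d).round(4),"p2",(r.x[:2]-d).round(4))
cv2.imwrite("pics/pock.png",np.vstack(out))
E
```

```text
top 76.57254901960783 1344 [ 0.6235 -0.1668 -0.2284] p1 [ 0.6348 -0.118 ] p2 [ 0.6122 -0.2155]
scene 53.14901960784314 1326 [ 0.6277 -0.1674 -0.2362] p1 [ 0.6394 -0.1188] p2 [ 0.616 -0.216]
```

View pics/pock.png

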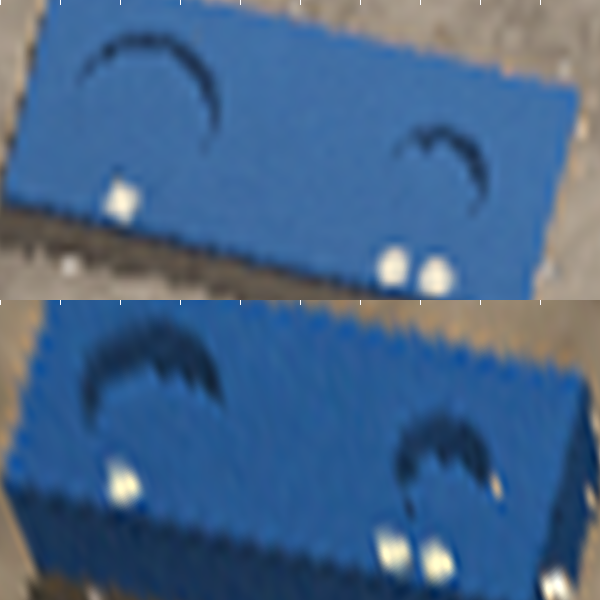

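Pocket one is about (0.637,-0.1195), pocket two about (0.614,-0.216): the arcs sit at (148,104)/(152,88) and (440,170) in the rectified crop. I'll go above pocket one.

Request:
play_rows(translation=[[0, 0.9, 0], [0, 0.93, 0], [0, 0.93, 0], [0, 0.93, 0], [0, 0.93, 0], [-0.1, 0.93, 0.2], [-0.1, 0.93, 0.2], [0, 0.93, 0.2]], twist=[[0, 0, 0], [0, 0, 0], [0, 0, 0], [0, 0, 0], [0, 0, 0], [0, 0, 0], [0, 0, 0], [0, 0, 0]], gripper=[-1, -1, -1, -1, -1, -1, -1, -1])

```text
time: 6.1
tool_pos: [0.6368, -0.1181, 0.2663]
ee_rot: [-3.14, -0.002, 2.441]
wrist_force: [0.9, -0.7, -0.5]
width: 0.0353
finger_force: 29.9
```

Request:
play_rows(translation=[[0, 0, 0.4], [0, 0, 0], [0, 0, 0]], twist=[[0, 0, 0], [0, 0, 0], [0, 0, 0]], gripper=[-1, -1, -1])

```text
time: 6.4
tool_pos: [0.6352, -0.1198, 0.2508]
ee_rot: [-3.14, -0.003, 2.44]
wrist_force: [0.5, -0.2, -0.4]
width: 0.0353
finger_force: 29.9
```

```bash
python3 - <<'E'
from h import *
go([.637,-.1195,.26])
ims=[]
for c in("top","scene"):
    im=robot.snapshot(c)[:,:,::-1].copy();cv2.imwrite(f"pics/{c}2.png",im)
    for d in robot.spot_point("big_nut_mid",c)[:3]:print(c,np.round(d["centre"],4),round(d["score"],2))
    u,v=proj([.63,-.13,.05],c)[0].astype(int);ims.append(cv2.resize(im[v-30:v+30,u-38:u+38],None,fx=5,fy=5,interpolation=2))
cv2.imwrite("pics/over1.png",np.hstack(ims))
E
```

```text
shift [-0.03  0.03 -0.23] twist [0. 0. 0.] p [ 0.6352 -0.1198  0.2508] rpy [-3.14e+00 -3.00e-03  2.44e+00]
top [ 0.5213 -0.3255  0.0165] 0.52
top [ 0.6333 -0.1203  0.0551] 0.36
scene [ 0.637  -0.1208  0.0589] 0.6
scene [0.4265 0.0411 0.0068] 0.6
scene [ 0.5235 -0.3161  0.0179] 0.59
```

View pics/over1.png

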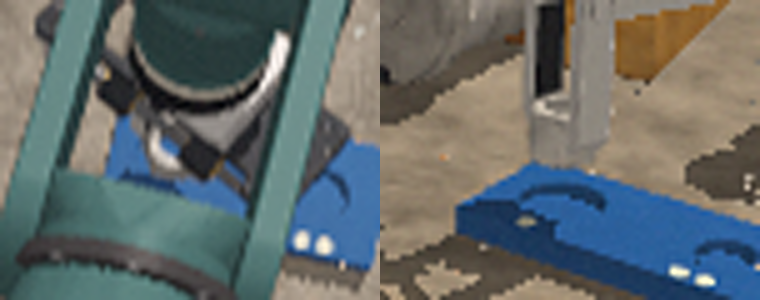

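Request:
play_rows(translation=[[0, 0.04, 0.3], [0, 0, 0.2], [0, 0, 0.1], [0, 0, 0.1], [0, 0, 0.06], [0, 0, 0], [0, 0, 0]], twist=[[0, 0, 0], [0, 0, 0], [0, 0, 0], [0, 0, 0], [0, 0, 0], [0, 0, 0], [0, 0, 0]], gripper=[-1, -1, -1, -1, -1, -1, -1])

```text
time: 7.3
tool_pos: [0.6373, -0.118, 0.2225]
ee_rot: [3.141, 0.0, 2.441]
wrist_force: [0.4, -0.4, -1.5]
width: 0.0353
finger_force: 29.9
```

Request:
play_rows(translation=[[0, -0.02, 0.05], [0, 0, 0.03], [0, 0, 0], [0, 0, 0]], twist=[[0, 0, 0], [0, 0, 0], [0, 0, 0], [0, 0, 0]], gripper=[-1, -1, -1, -1])

```text
time: 7.7
tool_pos: [0.6367, -0.1186, 0.2193]
ee_rot: [3.141, 0.0, 2.441]
wrist_force: [0.9, -0.3, -0.4]
width: 0.0348
finger_force: 29.9
```

Request:
play_rows(translation=[[0, 0, 0], [0, 0, 0], [0, 0, 0], [0, 0, -0.3], [0, 0, -0.8], [0, 0, -0.8], [0, 0, -0.5], [0, 0, 0]], twist=[[0, 0, 0], [0, 0, 0], [0, 0, 0], [0, 0, 0], [0, 0, 0], [0, 0, 0], [0, 0, 0], [0, 0, 0]], gripper=[0.2, 0.2, 0.2, 0.2, 0.2, 0.2, 0.2, 0.2])

```text
time: 8.5
tool_pos: [0.6374, -0.1188, 0.3209]
ee_rot: [3.137, 0.009, 2.441]
wrist_force: [-0.4, -0.9, 1.2]
width: 0.0567
finger_force: 0.0
```

```bash
python3 - <<'E'
from h import *
go([.4715,-.129,.28],[np.pi,0,np.radians(135)])
E
```

```text
shift [ 3.02 -2.87  0.98] twist [0.05 0.09 0.85] p [ 0.6374 -0.1188  0.3209] rpy [3.137 0.009 2.441]
```

Request:
play_rows(translation=[[0.6, -0.57, 0], [0.6, -0.57, 0], [0.6, -0.57, 0.2], [0.6, -0.57, 0.4], [0.6, -0.57, 0.4], [0, 0, 0], [0, 0, 0]], twist=[[0, 0, 0], [0, 0, 0], [0, 0, 0], [0, 0, 0], [0, 0, 0], [0, 0, 0.85], [0, 0, 0]], gripper=[0.2, 0.2, 0.2, 0.2, 0.2, 0.2, 0.2])

```text
time: 9.2
tool_pos: [0.4699, -0.1281, 0.2732]
ee_rot: [-3.14, -0.003, 2.355]
wrist_force: [-0.5, 0.8, 0.1]
width: 0.0562
finger_force: 0.0
```

```bash
python3 - <<'E'
from h import *
ims=[]
for c in("top","scene"):
    im=robot.snapshot(c)[:,:,::-1].copy();cv2.imwrite(f"pics/{c}3.png",im)
    for n in("big_nut_mid","small_nut_mid"):
        for d in robot.spot_point(n,c)[:3]:print(c,n,np.round(d["centre"],4),round(d["score"],2))
    u,v=proj([.6,-.15,.02],c)[0].astype(int);ims.append(cv2.resize(im[v-30:v+30,u-38:u+38],None,fx=5,fy=5,interpolation=2))
    u,v=proj([.471,-.13,.02],c)[0].astype(int);ims.append(cv2.resize(im[v-30:v+30,u-38:u+38],None,fx=5,fy=5,interpolation=2))
cv2.imwrite("pics/chk.png",np.vstack([np.hstack(ims[:2]),np.hstack(ims[2:])])[:600])
go([.4715,-.129,.2075],[np.pi,0,np.radians(135)])
E
```

```text
top big_nut_mid [ 0.64   -0.1183  0.0211] 0.56
top big_nut_mid [ 0.5238 -0.3249  0.0168] 0.46
scene big_nut_mid [ 0.6375 -0.12    0.0263] 0.71
scene big_nut_mid [ 0.6139 -0.2145  0.0177] 0.62
scene big_nut_mid [ 0.5204 -0.3193  0.0196] 0.58
scene small_nut_mid [ 0.4683 -0.1306  0.0062] 0.43
shift [ 0.   -0.02  1.7 ] twist [0.01 0.01 0.01] p [ 0.4722 -0.1285  0.2756] rpy [3.141e+00 1.000e-03 2.357e+00]
```

View pics/chk.png

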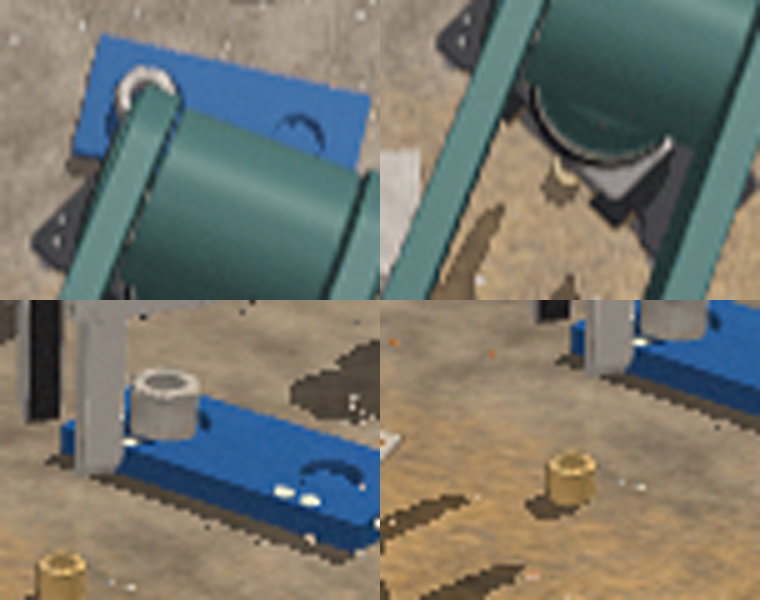

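The big nut sits in the one-dot pocket (crop lower left, about (168,400)) and the brass nut is untouched at (570,478). I'll grip the brass nut now.

Request:
play_rows(translation=[[0, 0, 0.6], [0, 0, 0.6], [0, 0, 0.4], [0, 0, 0.12], [0, 0, 0], [0, 0, 0], [0, 0, 0], [0, 0, 0]], twist=[[0, 0, 0], [0, 0, 0], [0, 0, 0], [0, 0, 0], [0, 0, 0], [0, 0, 0], [0, 0, 0], [0, 0, 0]], gripper=[0.2, 0.2, 0.2, 0.2, 0.2, -1, -1, -1])

```text
time: 10.3
tool_pos: [0.4718, -0.1285, 0.2074]
ee_rot: [3.141, 0.002, 2.356]
wrist_force: [-0.0, 0.3, 0.2]
width: 0.0356
finger_force: 0.0
```

Request:
play_rows(translation=[[0, 0, 0], [0, 0, 0], [0, 0, 0]], twist=[[0, 0, 0], [0, 0, 0], [0, 0, 0]], gripper=[-1, -1, -1])

```text
time: 10.6
tool_pos: [0.4715, -0.1286, 0.2069]
ee_rot: [-3.142, 0.001, 2.356]
wrist_force: [-0.8, -0.1, 2.8]
width: 0.022
finger_force: 30.0
```

Request:
play_rows(translation=[[0, 0, -0.5], [0, 0, -0.6], [0, 0, -0.4], [-0.8, 0.2, 0], [-0.8, 0.2, 0], [-0.8, 0.2, 0], [-0.8, 0.2, 0], [-0.86, 0.17, 0]], twist=[[0, 0, 0], [0, 0, 0], [0, 0, 0], [0, 0, 0], [0, 0, 0], [0, 0, 0], [0, 0, 0], [0, 0, 0]], gripper=[-1, -1, -1, -1, -1, -1, -1, -1])

```text
time: 11.4
tool_pos: [0.6146, -0.2161, 0.2655]
ee_rot: [3.141, -0.001, 2.356]
wrist_force: [-0.2, -0.2, -1.4]
width: 0.022
finger_force: 30.0
```

Request:
play_rows(translation=[[0, 0, 0.2], [0, 0, 0], [0, 0, 0]], twist=[[0, 0, 0], [0, 0, 0], [0, 0, 0]], gripper=[-1, -1, -1])

```text
time: 11.7
tool_pos: [0.6128, -0.2152, 0.2572]
ee_rot: [-3.141, -0.003, 2.356]
wrist_force: [0.0, 0.1, -0.3]
width: 0.0222
finger_force: 30.0
```

```bash
python3 - <<'E'
from h import *
ims=[]
for c in("top","scene"):
    im=robot.snapshot(c)[:,:,::-1].copy();cv2.imwrite(f"pics/{c}4.png",im)
    for n in("big_nut_mid","small_nut_mid"):
        for d in robot.spot_point(n,c)[:3]:print(c,n,np.round(d["centre"],4),round(d["score"],2))
    u,v=proj([.614,-.2,.03],c)[0].astype(int);ims.append(cv2.resize(im[v-30:v+30,u-38:u+38],None,fx=5,fy=5,interpolation=2))
cv2.imwrite("pics/over2.png",np.hstack(ims))
go([.614,-.216,.24],[np.pi,0,np.radians(135)])
E
```

```text
top big_nut_mid [ 0.6367 -0.1195  0.0234] 0.51
top big_nut_mid [ 0.5235 -0.3266  0.0149] 0.5
top small_nut_mid [ 0.6145 -0.2111  0.06  ] 0.47
scene big_nut_mid [ 0.6351 -0.1166  0.026 ] 0.74
scene big_nut_mid [ 0.5213 -0.3178  0.0161] 0.56
scene small_nut_mid [ 0.6122 -0.2121  0.0571] 0.41
shift [-0.02  0.    0.48] twist [ 0.    0.01 -0.  ] p [ 0.6133 -0.2155  0.259 ] rpy [3.141e+00 1.000e-03 2.356e+00]
```

View pics/over2.png

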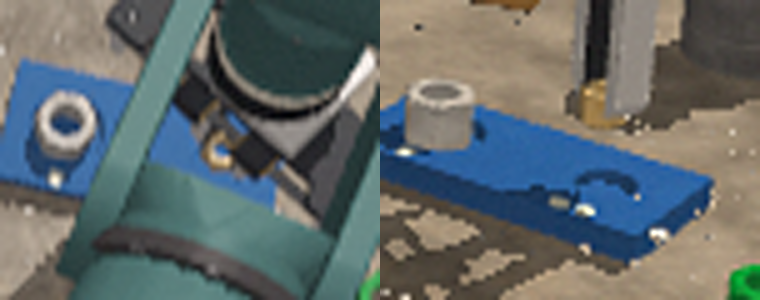

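```bash
python3 - <<'E'
from h import *
T=np.array([.6133,-.2155]);g=.259-.2069
for c in("top","scene"):
    im=cv2.imread(f"pics/{c}4.png");hsv=cv2.cvtColor(im,cv2.COLOR_BGR2HSV)
    u,v=proj([*T,g+.009],c)[0].astype(int)
    m=(hsv[...,0]>10)&(hsv[...,0]<28)&(hsv[...,1]>95);w=np.zeros_like(m);w[v-9:v+10,u-10:u+9]=1
    ys,xs=np.where(m&w);print(c,"mask u",np.percentile(xs,[0,3,97,100]),"v",np.percentile(ys,[0,3,97,100]),"top row",xs[ys<=ys.min()+2])
    for s in(-.003,0,.003,.006):
        a=np.radians(15+60*np.arange(6));q=T+s*np.array([-.707,.707])+.0127*np.c_[np.cos(a),np.sin(a)]
        P=np.r_[np.c_[q,np.full(6,g)],np.c_[q,np.full(6,g+.018)]];p=proj(P,c)
        print(s,"u",p[:,0].min().round(1),p[:,0].max().round(1),"v",p[:,1].min().round(1),p[:,1].max().round(1))
E
```

```text
top mask u [377.   377.24 387.56 389.  ] v [162.   162.48 174.52 175.  ] top row [379 377]
-0.003 u 378.5 387.4 v 163.9 173.1
0 u 377.8 386.7 v 164.6 173.7
0.003 u 377.2 386.0 v 165.2 174.4
0.006 u 376.5 385.4 v 165.9 175.1
scene mask u [398.  398.  404.5 406. ] v [200. 200. 209. 209.] top row [400 401 402 398 399 400 401 402 398 399 400 401 402]
-0.003 u 399.5 409.0 v 199.0 209.7
0 u 398.4 407.9 v 199.2 209.9
0.003 u 397.4 406.9 v 199.4 210.1
0.006 u 396.3 405.8 v 199.5 210.2
```

Request:
play_rows(translation=[[-0.05, 0, 0.3], [0, 0, 0.3], [0, 0, 0.2], [0, 0, 0.1], [0, 0, 0.06], [0, 0, 0], [0, 0, 0]], twist=[[0, 0, 0], [0, 0, 0], [0, 0, 0], [0, 0, 0], [0, 0, 0], [0, 0, 0], [0, 0, 0]], gripper=[-1, -1, -1, -1, -1, -1, -1])

```text
time: 12.7
tool_pos: [0.6152, -0.2173, 0.2202]
ee_rot: [3.141, 0.001, 2.356]
wrist_force: [-0.1, -0.2, -0.1]
width: 0.0221
finger_force: 30.0
```

Request:
play_rows(translation=[[0, 0, 0.04], [0, 0, 0.03], [0, 0, 0], [0, 0, 0]], twist=[[0, 0, 0], [0, 0, 0], [0, 0, 0], [0, 0, 0]], gripper=[-1, -1, -1, -1])

```text
time: 13.1
tool_pos: [0.615, -0.2172, 0.2171]
ee_rot: [3.141, 0.0, 2.356]
wrist_force: [-0.3, 0.4, -1.3]
width: 0.022
finger_force: 30.0
```

Request:
play_rows(translation=[[0, 0, 0], [0, 0, 0], [0, 0, 0], [0, 0, -0.3], [0, 0, -0.8], [0, 0, -0.9], [0, 0, -1], [0, 0, -1]], twist=[[0, 0, 0], [0, 0, 0], [0, 0, 0], [0, 0, 0], [0, 0, 0], [0, 0, 0], [0, 0, 0], [0, 0, 0]], gripper=[0, 0, 0, 0, 0, 0, 0, 0])

```text
time: 13.9
tool_pos: [0.6147, -0.2171, 0.3797]
ee_rot: [3.141, 0.001, 2.356]
wrist_force: [-0.2, 0.9, 0.2]
width: 0.0472
finger_force: 0.0
```

Request:
play_rows(translation=[[0.8, 0.6, 0], [0.9, 0.6, 0], [0.9, 0.6, 0], [0.9, 0.6, 0], [0.9, 0.6, 0], [0.9, 0.6, 0], [0.9, 0.6, 0], [0, 0, 0]], twist=[[0, 0, 0], [0, 0, 0], [0, 0, 0], [0, 0, 0], [0, 0, 0], [0, 0, 0], [0, 0, 0], [0, 0, 0]], gripper=[0.5, 0.5, 0.5, 0.5, 0.5, 0.5, 0.5, 0.5])

```text
time: 14.7
tool_pos: [0.5573, 0.0813, 0.3787]
ee_rot: [3.139, -0.001, 2.362]
wrist_force: [0.1, -0.8, 0.4]
width: 0.0707
finger_force: 0.0
```

```bash
python3 - <<'E'
from h import *
ims=[]
for c in("top","scene"):
    im=robot.snapshot(c)[:,:,::-1].copy();cv2.imwrite(f"pics/{c}5.png",im)
    for n in("big_nut_mid","small_nut_mid","bolt_mid","stand_mouth","stand","bolt"):
        for d in robot.spot_point(n,c)[:2]:print(c,n,np.round(d["centre"],4),round(d["score"],2))
    u,v=proj([.62,-.17,.03],c)[0].astype(int);ims.append(cv2.resize(im[v-30:v+30,u-38:u+38],(380,300),interpolation=2))
for c in("top","scene"):
    im=cv2.imread(f"pics/{c}0.png");u,v=proj([.60,.25,.08],c)[0].astype(int);print(c,u,v)
    ims.append(cv2.resize(im[v-30:v+30,u-38:u+38],(380,300),interpolation=2))
cv2.imwrite("pics/chk2.png",np.vstack([np.hstack(ims[:2]),np.hstack(ims[2:])]))
go([.5,.1,.35])
E
```

```text
top big_nut_mid [ 0.5192 -0.324   0.0155] 0.66
top big_nut_mid [ 0.6364 -0.1171  0.0252] 0.48
top small_nut_mid [ 0.6153 -0.2168  0.0185] 0.51
top small_nut_mid [ 0.6112 -0.2166  0.0209] 0.42
top bolt_mid [ 0.6395 -0.1179  0.0252] 0.39
top stand_mouth [0.659  0.0645 0.0028] 0.68
top stand_mouth [0.5614 0.2454 0.0558] 0.51
top stand [ 0.5491  0.243  -0.0032] 0.54
scene big_nut_mid [ 0.6378 -0.1198  0.0261] 0.72
scene big_nut_mid [ 0.639  -0.1185  0.0184] 0.61
scene small_nut_mid [ 0.6132 -0.2143  0.0185] 0.44
scene small_nut_mid [ 0.614  -0.2139  0.0163] 0.17
scene bolt_mid [0.5984 0.2557 0.086 ] 0.81
scene bolt_mid [ 0.6163 -0.2131  0.0177] 0.27
scene stand_mouth [0.5587 0.2427 0.0504] 0.88
scene stand [5.501e-01 2.460e-01 3.000e-04] 0.84
scene bolt [0.6032 0.2523 0.0707] 0.58
scene bolt [ 0.6389 -0.1199  0.0242] 0.18
top 230 172
scene 245 171
shift [ 1.45 -0.63  0.68] twist [0. 0. 0.] p [0.5587 0.0766 0.377 ] rpy [ 3.142 -0.     2.355]
```

View pics/chk2.png

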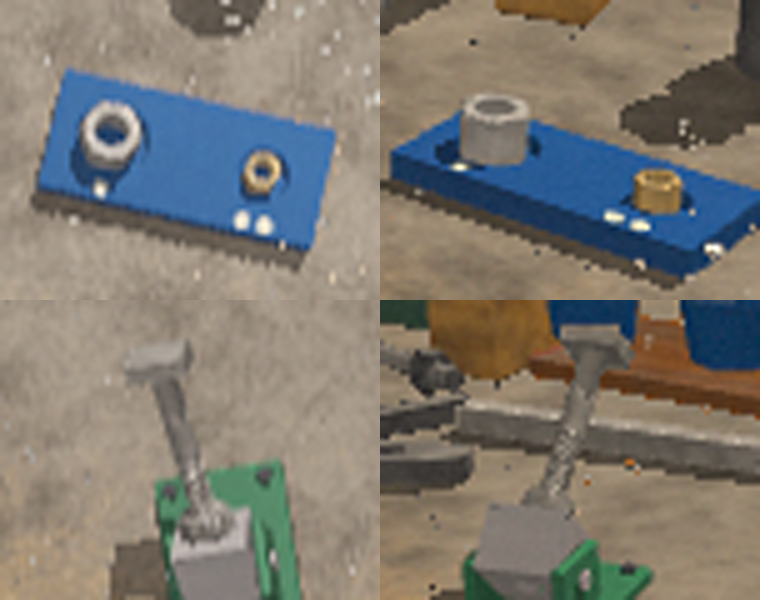

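Both nuts sit in their pockets: top crop (112,138) and (262,172), scene crop (495,130) and (658,190). For the bolt, the head is at (157,362)/(597,345) and its nut at (212,515)/(548,500), so I'll triangulate the axis.

```bash
python3 - <<'E'
from h import *
Ps=[]
for c in("top","scene"):
    r,t,K=cam(c);Ps.append(K@np.c_[cv2.Rodrigues(r)[0],t])
a=np.array([[223.4,154.4],[234.4,185]]).T;b=np.array([[250.4,150],[240.6,181]]).T
X=cv2.triangulatePoints(Ps[0],Ps[1],a,b);X=(X[:3]/X[3]).T
d=X[0]-X[1];n=np.linalg.norm(d);print(X.round(4),n,"yaw",np.degrees(np.arctan2(d[1],d[0])),"elev",np.degrees(np.arcsin(d[2]/n)))
mid=X[1]+d*49/109;print(mid.round(4))
# stand yaw from foot corners in top view crop: (155,483),(283,460),(300,598)
f=lambda u,v:(230-38+u/5,172-30+(v-300)/5)
q=[ray(f(*p),.01,"top") for p in((155,483),(283,460),(300,598))];print(np.round(q,3))
E
```

```text
[[0.6426 0.2584 0.1328]
 [0.5635 0.2412 0.0665]] 0.1046373925622771 yaw 12.268097924311954 elev 39.33647749882175
[0.5991 0.2489 0.0963]
[[0.598 0.293 0.01 ]
 [0.613 0.21  0.01 ]
 [0.522 0.196 0.01 ]]
```

```bash
cat >> h.py <<'E'
def bolt_R(psi,el):
    psi,el=np.radians([psi,el]);z=np.array([np.sin(el)*np.cos(psi),np.sin(el)*np.sin(psi),-np.cos(el)])
    y=np.array([-np.sin(psi),np.cos(psi),0]);return Ro.from_matrix(np.c_[np.cross(y,z),y,z])
E
python3 - <<'E'
from h import *
B=bolt_R(10.5,42);z=B.as_matrix()[:,2];mid=np.array([.6,.252,.089]);s=mid-.28*z;print(s)
go(s,B.as_euler("xyz"))
E
```

```text
[0.41578073 0.21785698 0.29708055]
shift [ 5.02 -0.03  2.  ] twist [-3.55 -6.74 -9.24] p [0.5587 0.0766 0.377 ] rpy [ 3.142 -0.     2.355]
```

Request:
play_rows(translation=[[0.8, 0, 0], [0.84, 0, 0], [0.84, 0, 0], [0.84, 0, 0], [0.84, 0, 0], [0.84, 0, 0], [0, 0, 0], [0, 0, 0]], twist=[[0, 0, 0], [0, 0, 0], [0, 0, 0], [0, 0, 0], [0, 0, 0], [0, 0, 0], [-0.355, -0.674, -0.924], [-0.355, -0.674, -0.924]], gripper=[0.5, 0.5, 0.5, 0.5, 0.5, 0.5, 0.5, 0.5])

```text
time: 16.2
tool_pos: [0.4166, 0.2191, 0.3773]
ee_rot: [3.082, 0.144, 2.542]
wrist_force: [-0.2, -0.6, -0.3]
width: 0.0703
finger_force: 0.0
```

Request:
play_rows(translation=[[0, 0, 0], [0, 0, 0], [0, 0, 0], [0, 0, 0], [0, 0, 0], [0, 0, 0], [0, 0, 0], [0, 0, 0]], twist=[[-0.355, -0.674, -0.924], [-0.355, -0.674, -0.924], [-0.355, -0.674, -0.924], [-0.355, -0.674, -0.924], [-0.355, -0.674, -0.924], [-0.355, -0.674, -0.924], [-0.355, -0.674, -0.924], [-0.355, -0.674, -0.924]], gripper=[0.5, 0.5, 0.5, 0.5, 0.5, 0.5, 0.5, 0.5])

```text
time: 17.0
tool_pos: [0.417, 0.2185, 0.3772]
ee_rot: [-3.14, 0.736, -2.953]
wrist_force: [0.1, 0.1, -0.5]
width: 0.0706
finger_force: 0.0
```

Request:
play_rows(translation=[[0, 0, 0], [0, 0, 0]], twist=[[0, 0, 0], [0, 0, 0]], gripper=[0.5, 0.5])

```text
time: 17.2
tool_pos: [0.417, 0.2183, 0.3771]
ee_rot: [3.14, 0.732, -2.961]
wrist_force: [1.0, -0.7, -0.1]
width: 0.0704
finger_force: 0.0
```

```bash
python3 - <<'E'
from h import *
B=bolt_R(10.5,42);z=B.as_matrix()[:,2];mid=np.array([.6,.252,.089]);s=mid-.28*z
go(s,B.as_euler("xyz"))
for c in("top","scene"):
    im=robot.snapshot(c)[:,:,::-1].copy();cv2.imwrite(f"pics/{c}6.png",im)
    for n in("bolt_mid","stand_mouth"):
        for d in robot.spot_point(n,c)[:2]:print(c,n,np.round(d["centre"],4),round(d["score"],2))
E
```

```text
shift [ 1.36 -0.01  1.47] twist [-0.   -0.01 -0.02] p [0.417  0.2183 0.3771] rpy [ 3.14   0.732 -2.961]
top bolt_mid [0.6033 0.2568 0.0876] 0.76
top stand_mouth [ 0.6357 -0.1189  0.0231] 0.52
top stand_mouth [0.5601 0.245  0.0522] 0.48
scene bolt_mid [0.5987 0.2542 0.0883] 0.67
scene stand_mouth [0.558  0.2429 0.0527] 0.67
scene stand_mouth [0.5999 0.2531 0.0728] 0.23
```

Request:
play_rows(translation=[[0.7, 0.02, 0.2], [0.66, 0.02, 0.4], [0, 0, 0.8], [0, 0, 0.8], [0, 0, 0.8], [0, 0, 0.6], [0, 0, 0.37], [0, 0, 0]], twist=[[0, 0, 0], [0, 0, 0], [0, 0, 0], [0, 0, 0], [0, 0, 0], [0, 0, 0], [0, 0, 0], [0, 0, 0]], gripper=[0.5, 0.5, 0.5, 0.5, 0.5, 0.5, 0.5, 0.5])

```text
time: 18.3
tool_pos: [0.482, 0.2318, 0.2203]
ee_rot: [-3.141, 0.729, -2.958]
wrist_force: [0.4, 0.4, 0.4]
width: 0.0704
finger_force: 0.0
```

```bash
python3 - <<'E'
from h import *
B=bolt_R(10.5,42);z=B.as_matrix()[:,2];mid=np.array([.6,.253,.088])
go(mid-.18*z,B.as_euler("xyz"));print(robot.get_obs()["wrist_force"])
ims=[]
for c in("top","scene"):
    im=robot.snapshot(c)[:,:,::-1].copy()
    u,v=proj([.59,.25,.08],c)[0].astype(int)
    ims.append(cv2.resize(im[v-30:v+30,u-38:u+38],(380,300),interpolation=2))
cv2.imwrite("pics/grip.png",np.hstack(ims))
E
```

```text
shift [-0.01 -0.02 -0.04] twist [-0.01 -0.04 -0.  ] p [0.482  0.2318 0.2203] rpy [-3.141  0.729 -2.958]
[0.38333554 0.41874266 0.43528561]
```

View pics/grip.png

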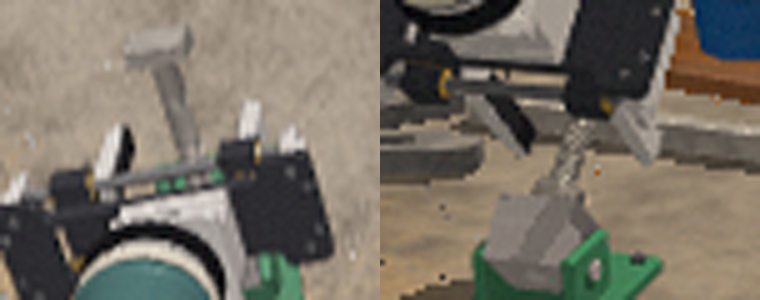

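The shank lies between the fingers (top (185,130) between fingers at (115,150) and (255,120)). I'll close on it.

Request:
play_rows(translation=[[0, 0, 0], [0, 0, 0], [0, 0, 0], [0, 0, 0], [0, 0, 0], [0, 0, 0], [0, 0, 0], [0, 0, 0]], twist=[[0, 0, 0], [0, 0, 0], [0, 0, 0], [0, 0, 0], [0, 0, 0], [0, 0, 0], [0, 0, 0], [0, 0, 0]], gripper=[-1, -1, -1, -1, -1, -1, -1, -1])

```text
time: 19.2
tool_pos: [0.4818, 0.2318, 0.2228]
ee_rot: [-3.141, 0.733, -2.958]
wrist_force: [-0.0, -0.4, 0.8]
width: 0.0154
finger_force: 30.0
```

Request:
play_rows(translation=[[-0.2, 0, 0], [-0.3, 0, 0], [-0.4, 0, 0], [-0.4, 0, 0], [-0.5, 0, 0], [-0.6, 0, 0], [-0.6, 0, 0], [-0.6, 0, 0]], twist=[[0, 0, 0], [0, 0, 0], [0, 0, 0], [0, 0, 0], [0, 0, 0], [0, 0, 0], [0, 0, 0], [0, 0, 0]], gripper=[-1, -1, -1, -1, -1, -1, -1, -1])

```text
time: 20.0
tool_pos: [0.5873, 0.2518, 0.3182]
ee_rot: [3.141, 0.731, -2.958]
wrist_force: [0.7, -0.3, -2.0]
width: 0.0146
finger_force: 30.0
```

```bash
python3 - <<'E'
from h import *
o=robot.get_obs();print(o["wrist_force"],o["width"],o["finger_force"],o["joint_positions"])
z=pose()[1].as_matrix()[:,2];print("grasp",pose()[0]+.18*z)
for n in("bolt_mid",):
  for c in("top","scene"):
    robot.snapshot(c)
    for d in robot.spot_point(n,c)[:2]:print(c,n,np.round(d["centre"],4),round(d["score"],2))
# level orientation, plate y axis angle ~ 92 deg from corners; tool: x along bolt, y(fingers) at phi
go([.45,.15,.42])
E
```

```text
[ 0.65063818 -0.3014562  -1.98804875] 0.014554682206112498 30.00061333179474 [ 0.34118975  0.12549618  1.58035766 -0.15946815  0.71768176 -1.33248561]
grasp [0.70536661 0.27379248 0.18413072]
top bolt_mid [ 0.6382 -0.1168  0.0252] 0.31
scene bolt_mid [0.6752 0.27   0.1639] 0.66
shift [ 1.14 -1.87 -4.45] twist [0. 0. 0.] p [0.5867 0.2515 0.3181] rpy [ 3.141  0.731 -2.959]
```

Request:
play_rows(translation=[[0, 0, -0.9], [0, -0.3, -0.9], [0.2, -0.5, -0.9], [0.4, -0.5, -0.9], [0.5, -0.57, -0.85], [0, 0, 0]], twist=[[0, 0, 0], [0, 0, 0], [0, 0, 0], [0, 0, 0], [0, 0, 0], [0, 0, 0]], gripper=[-1, -1, -1, -1, -1, -1])

```text
time: 20.8
tool_pos: [0.4477, 0.1483, 0.4229]
ee_rot: [-3.141, 0.735, -2.96]
wrist_force: [0.6, 0.1, -1.3]
width: 0.0146
finger_force: 30.0
```

```bash
python3 - <<'E'
from h import *
go([.428,.039,.335],[np.pi,0,np.radians(92)]);print(robot.get_obs()["wrist_force"],robot.get_obs()["width"])
robot.snapshot("scene")
print(pose()[0]+.18*pose()[1].as_matrix()[:,2],[(np.round(d["centre"],4),d["score"]) for d in robot.spot_point("bolt_mid","scene")[:2]])
E
```

```text
shift [ 2.2  -2.6   0.97] twist [ 6.28  5.43 16.31] p [0.4477 0.1483 0.4229] rpy [-3.141  0.735 -2.96 ]
[ 0.57412325  0.07726892 -1.30805525] 0.014644511226789343
[0.56766178 0.1710096  0.28828641] [(array([0.533 , 0.1663, 0.2649]), 0.62)]
```

Request:
play_rows(translation=[[0, 0, 0], [0, 0, 0], [0, 0, 0], [0, 0, 0], [0, 0, 0], [0, 0, 0], [0, 0, 0], [0, 0, 0]], twist=[[0.35, 0.3, 0.91], [0.35, 0.3, 0.91], [0.35, 0.3, 0.91], [0.35, 0.3, 0.91], [0.35, 0.3, 0.91], [0.35, 0.3, 0.91], [0.35, 0.3, 0.91], [0.35, 0.3, 0.91]], gripper=[-1, -1, -1, -1, -1, -1, -1, -1])

```text
time: 21.7
tool_pos: [0.4518, 0.1512, 0.4192]
ee_rot: [2.963, 0.402, 2.487]
wrist_force: [0.0, -1.1, -1.2]
width: 0.0148
finger_force: 30.0
```

Request:
play_rows(translation=[[0, 0, 0], [0, 0, 0], [0, 0, 0], [0, 0, 0], [0, 0, 0], [0, 0, 0], [0, 0, 0], [0, 0, 0]], twist=[[0.35, 0.3, 0.91], [0.35, 0.3, 0.91], [0.35, 0.3, 0.91], [0.35, 0.3, 0.91], [0.35, 0.3, 0.91], [0.35, 0.3, 0.91], [0.35, 0.3, 0.91], [0.35, 0.3, 0.91]], gripper=[-1, -1, -1, -1, -1, -1, -1, -1])

```text
time: 22.5
tool_pos: [0.452, 0.1512, 0.4194]
ee_rot: [3.083, 0.065, 1.778]
wrist_force: [0.1, 0.1, -1.9]
width: 0.0148
finger_force: 30.0
```

Request:
play_rows(translation=[[0, 0, 0], [0, 0, 0], [0, 0, 0], [0, 0, 0]], twist=[[0.35, 0.3, 0.91], [0.35, 0.3, 0.91], [0, 0, 0], [0, 0, 0]], gripper=[-1, -1, -1, -1])

```text
time: 22.9
tool_pos: [0.4518, 0.1507, 0.4202]
ee_rot: [-3.139, 0.001, 1.603]
wrist_force: [-0.4, 0.1, -1.5]
width: 0.0147
finger_force: 30.0
```

```bash
python3 - <<'E'
from h import *
go([.428,.039,.335],[np.pi,0,np.radians(92)]);o=robot.get_obs();print(o["wrist_force"],o["width"],o["finger_force"],o["wrist_torque"])
g=pose()[0]+.18*pose()[1].as_matrix()[:,2];print(g)
ims=[]
for c in("top","scene"):
    im=robot.snapshot(c)[:,:,::-1].copy()
    print(c,[(np.round(d["centre"],4),d["score"]) for d in robot.spot_point("bolt_mid",c)[:2]])
    u,v=proj(g,c)[0].astype(int);print(u,v)
    ims.append(cv2.resize(im[max(v-60,0):v+60,u-76:u+76],(380,300),interpolation=2))
cv2.imwrite("pics/lvl.png",np.hstack(ims))
E
```

```text
shift [-2.77 -0.68  2.13] twist [-0.03  0.01 -0.03] p [0.4518 0.1507 0.4202] rpy [-3.139e+00  1.000e-03  1.603e+00]
[-0.42454373  0.08949855 -1.45243724] 0.014720905567927463 29.99963253736496 [-0.1613747   0.04345847  0.03851766]
[0.45132097 0.15046461 0.24017365]
top [(array([ 0.6154, -0.2117,  0.0031]), 0.24)]
251 212
scene [(array([0.4472, 0.195 , 0.2451]), 0.82)]
238 134
```

View pics/lvl.png

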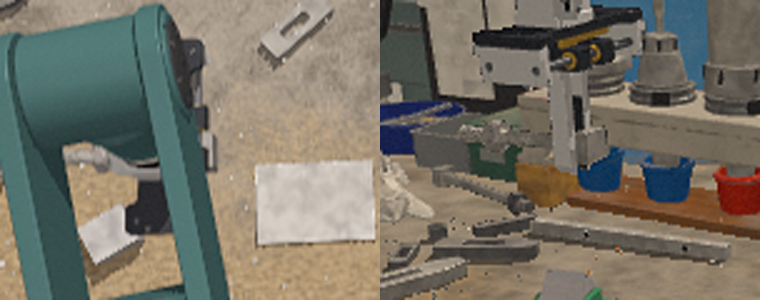

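The bolt is level but held close to its head: it slid in the fingers during the draw, so its mid lies about 44 mm towards +y of the grip. I'll place the TCP so that the bolt's mid comes over the plate centre.

Request:
play_rows(translation=[[-0.3, -0.05, 0.15], [-0.5, -0.1, 0.3], [-0.6, -0.1, 0.3], [-0.6, -0.1, 0.3], [-0.6, -0.1, 0.3], [-0.6, -0.1, 0.3], [-0.4, -0.1, 0.3], [-0.28, -0.06, 0.15]], twist=[[0, 0, 0], [0, 0, 0], [0, 0, 0], [0, 0, 0], [0, 0, 0], [0, 0, 0], [0, 0, 0], [0, 0, 0]], gripper=[-1, -1, -1, -1, -1, -1, -1, -1])

```text
time: 23.9
tool_pos: [0.4264, -0.0072, 0.3365]
ee_rot: [-3.139, 0.0, 1.599]
wrist_force: [0.1, 0.1, -1.2]
width: 0.0149
finger_force: 30.0
```

Request:
play_rows(translation=[[0, 0, 0], [0, 0, 0], [0, 0, 0], [0, 0, 0], [0, 0, 0], [0, 0, 0]], twist=[[0, 0, 0], [0, 0, 0], [0, 0, 0], [0, 0, 0], [0, 0, 0], [0, 0, 0]], gripper=[-1, -1, -1, -1, -1, -1])

```text
time: 24.5
tool_pos: [0.4275, -0.0053, 0.3381]
ee_rot: [-3.141, -0.0, 1.601]
wrist_force: [0.0, 0.3, -1.6]
width: 0.0146
finger_force: 30.0
```

```bash
python3 - <<'E'
from h import *
go([.429,-.005,.335],[np.pi,0,np.radians(92)]);o=robot.get_obs();print(o["time"],o["wrist_force"],o["width"],o["finger_force"])
g=pose()[0]+.18*pose()[1].as_matrix()[:,2];print(g)
ims=[]
for c in("top","scene"):
    im=robot.snapshot(c)[:,:,::-1].copy()
    for n in("bolt_mid","bolt","big_nut_mid","small_nut_mid"):print(c,n,[(np.round(d["centre"],4),round(d["score"],2)) for d in robot.spot_point(n,c)[:2]])
    u,v=proj(g+[0,.03,0],c)[0].astype(int);print(u,v)
    ims.append(cv2.resize(im[v-45:v+45,u-57:u+57],(380,300),interpolation=2))
cv2.imwrite("pics/end.png",np.hstack(ims))
E
```

```text
shift [0.01 0.04 0.08] twist [-0.01 -0.   -0.04] p [ 0.4275 -0.0053  0.3381] rpy [-3.141 -0.     1.601]
24.5 [ 0.00349257  0.31639648 -1.62992748] 0.014626024805578472 29.999515414237976
[ 0.42739887 -0.00532628  0.15810091]
top bolt_mid [(array([0.4304, 0.0387, 0.1616]), 0.42)]
top bolt [(array([0.4211, 0.0445, 0.1454]), 0.56)]
top big_nut_mid [(array([ 0.6367, -0.1172,  0.0235]), 0.42), (array([ 0.5213, -0.3256,  0.0158]), 0.41)]
top small_nut_mid [(array([ 0.6155, -0.2154,  0.0188]), 0.47)]
302 225
scene bolt_mid [(array([0.4271, 0.0366, 0.1602]), 0.74), (array([ 0.6367, -0.1171,  0.0276]), 0.39)]
scene bolt [(array([0.4283, 0.0476, 0.1491]), 0.55)]
scene big_nut_mid [(array([ 0.5233, -0.3159,  0.0152]), 0.71), (array([ 0.6383, -0.1202,  0.0256]), 0.67)]
scene small_nut_mid [(array([ 0.6331, -0.1156,  0.0093]), 0.71), (array([ 0.6129, -0.2135,  0.0136]), 0.54)]
281 178
```

View pics/end.png

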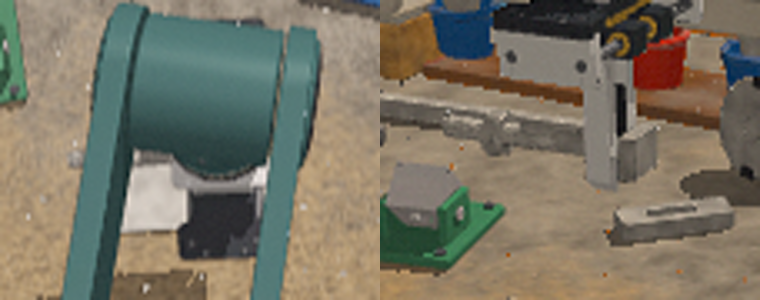

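```bash
python3 - <<'E'
from h import *
g=np.array([.4274,-.0053,.158]);d=np.array([-.03,1,0])
for e in(-15,0,15):
    a=np.radians(e);v=d*np.cos(a)+[0,0,np.sin(a)]
    print(e,proj([g-.016*v,g+.134*v],"scene").round(1).tolist(),"observed [301,178] [244,169.6]")
E
```

```text
-15 [[298.8, 179.7], [245.2, 186.1]] observed [301,178] [244,169.6]
0 [[299.0, 181.5], [242.5, 172.3]] observed [301,178] [244,169.6]
15 [[298.9, 183.1], [243.0, 158.7]] observed [301,178] [244,169.6]
```

The bolt is level to within about a degree, its mid is within 5 mm of the plate centre, and both nuts are seated. Handing in.

```bash
python3 -c "
from bench import robot
print(robot.close_job())"
```

```text
the job is handed in; nothing more can be done
None
```

The job is handed in, with no verdict returned: the last pictures show both nuts seated and let go, and the T-bolt held still and level about 15 cm over the middle of the steel plate along its long side, gripped nearer its head than planned because it slid in the fingers.

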